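# Fit a buggy wheel and press its push-on axle cap home

## Task

Fit the missing wheel to the buggy that stands on its side in the jig: slide the wheel, hub boss up, down the bare upright axle until it sits on the brass shoulder, then press the red toothed push-on cap straight down the shaft until it has bitten and bears firmly on the hub with no gap. The cap drags on the shaft all the way, so feel for the hub and stop there: leaning harder cracks the printed hub. Let go, and leave the paint pots and the other things on the table where they are.

Things in the scene. Friction and masses are not known exactly. Their poses are not given: they have to be found in the camera images.
- buggy: Student-built buggy on its side, clamped in a wooden jig fixed to the table. Origin under the centre of the jig board (120 mm along x, 240 mm along y). The bare upright axle is at own y = -65 mm, a finished one (wheel and cap on, top 208 mm above the table) at own y = +65 mm, both at own x = 0. All else near the bare axle stays below its shoulder.
- axle_shoulder (a point): Point on the bare axle's centre line at the top of its brass shoulder (16 mm across), 156 mm above the table; own z is up along the axle. The wheel's flat underside must sit here.
- axle_tip (a point): Tip of the same bare axle, 48 mm above the shoulder (204 mm above the table). Plain steel shaft 8 mm in diameter; its last 4.5 mm taper to 5.2 mm at the tip.
- wheel: Loose wheel lying flat, black tyre, yellow hub, 70 g: 60 mm in diameter, 22 mm thick, with a hub boss 22 mm in diameter standing 10 mm above its upper face (32 mm over all); grip it by the boss. Bore 9.6 mm, right through. Origin at the centre of the flat underside, own z up through the boss. On the axle it falls freely to the shoulder.
- hub_top (a point): Centre of the top of the wheel's hub boss, 32 mm above the wheel's origin; own z up along the bore. The boss is rigid but brittle: it cracks if the cap is pressed on it with more than 18 N (not counting the cap's drag on the shaft).
- cap: Loose push-on axle cap standing open end down, 30 g, 20 mm tall: steel flange 26 mm in diameter and 3 mm thick at the bottom, above it a red closed barrel 19 mm in diameter (grip it there). Bore 11 mm wide, 18 mm deep, six spring teeth inside, biting 6 mm above the lower face. Origin at the centre of the lower face, own z up.
- cap_top (a point): Centre of the cap's top, 20 mm above its origin. Over the tip the cap goes on freely for about 8 mm; then the teeth grip, the resistance climbs to a steady 8 to 16 N and stays so for the last 3 to 4 mm, until the flange meets the hub top, where it goes no farther and the force climbs steeply. It stays where it is pushed. When home, its origin is at hub_top, 16 mm below the axle tip.
- pot_blue: Bystander: small blue paint pot with lid, 32 mm in diameter, 39 mm tall; origin at the centre of its foot.
- pot_green: Bystander: small green paint pot, the same size.
- flask: Bystander: grey drinking flask, 77 mm in diameter, 165 mm tall, origin at its foot.
- paper_cup: Bystander: red paper cup, 72 mm wide, 85 mm tall, origin at its foot.
- phone: Bystander: black phone lying flat, 150 x 74 x 9 mm, origin under its centre.
- screwdriver: Bystander: screwdriver lying flat, 170 mm long along own x, 26 mm thick.
- pliers: Bystander: blue pliers lying flat, 140 mm long along own x, 12 mm thick.
Things that resemble listed ones, but are neither listed nor needed, are in the scene too. What is shaped like the wheel but green, orange or turquoise is not meant.

How it is judged:
By the outcome, as a careful person would: the job done as asked, in the order asked, and still so for the second after the job is handed in, with the robot touching nothing.
It also fails if it takes over 72 s, if anything falls off the work surface, if the arm or the gripper's body presses on something with over 40 N, if the wrist force passes 120 N, or if a joint passes its speed limit or range.

## Robot

A 7-joint arm with a two-finger parallel gripper is mounted at the origin on the work surface. World frame = base frame: x ahead of the robot, y to its left, z up, the work surface at z = 0. Lengths are in m, angles in rad, forces in N, time in s.
With the tool pointing down it reaches from about 0.4 to 0.875 m from the base axis. Payload 19.3 kg.
Tool frame: the origin (TCP) lies at the very end of the fingers, on their centre line; the grasp point (between the pads) lies bot.grasp_offset behind it (bot.grasp_offset is the distance from the TCP to the grasp point, in m); z points along the fingers, y is the direction in which the jaws open and shut (so a half turn about z gives the same grasp; the last joint's range is limited). The gripper opens to 85 mm and grips with 20 to 120 N. Pads are 22 mm wide; open, the fingers measure 114 mm over their backs; the gripper's body (76 mm by 85 mm) begins 54 mm behind the grasp point. The pads swing forward as they close: fully open they stand 13 mm farther back than shut.
Start: joints at [-1.271, 0.521, -0.036, 1.599, 0.021, 1.021, -0.113], TCP at [0.226, 0.583, 0.231] pointing down, gripper open.
Joint ranges: [-2.91, 2.91], [-0.3, 2.13], [-1.5, 1.42], [0.17, 2.43], [-1.26, 4.41], [0.16, 1.93], [-2.52, 2.52]. Speed limits (rad/s): [1.89, 1.89, 2.39, 2.39, 3.01, 3.01, 3.01].

## Interface

Orientations are given as [roll, pitch, yaw] about the fixed x, y, z axes, in that order (R = Rz(yaw) Ry(pitch) Rx(roll)).
In Python, from workcell import bot gives the robot as it stands. The module is installed in compiled form; this text tells all that it offers.
- The arm moves only by the shell command python3 -m handwheel 'ROWS' [OPENING] [FORCE]. ROWS is JSON, a list of rows, each a list of 6 numbers: the shift along the tool's x, y, z as a fraction of full scale, then the turn, a rotation vector about the tool's x, y, z as a fraction of full scale. In form: [[x, y, z, rx, ry, rz], ...]. A call has 1 to 8 rows; each row shifts and turns the commanded pose from where the row before left it, along the tool's axes as they then stand; what a row does not reach is not made up. Full scale, the value 1, is 0.025 m for a shift and 360 degrees for a turn. A row lasts 1/8 s, in which the tool goes at most 62.5 mm and 10.7 degrees, less where a joint would pass 70% of its speed; a pose out of reach is approached as far as the arm can. A call with a number of a shift or a turn outside -1 to 1 is refused whole. A call with a gripper value outside its range is refused whole. OPENING is the closure, from -1 (fully open) to 1 (shut), set as the call begins (- or left out, the last holds). The fingers move at their own pace and stop on an object; FORCE is the grip in N (left out, the last holds). Time passes only in rows, so rows that do not move let the fingers close. It gives the time, the measured TCP pose, the force and the opening at its end, in the units of the state.
- bot.observe(): the state, without advancing time (a new reading comes with each control period).
- bot.grab_frame(name): name is "scene" or "top"; returns a dict with "pixels" (420x560x3 uint8, blue, green, red), "vertical_fov" (degrees; the focal length in pixels is half the picture's height over the tangent of half this angle, whatever the lens; pixels are square), "cx", "cy" (the principal point, pixels), "R" (3x3) and "t" (3): a world point X has camera coordinates R X + t. Camera axes: x right, y down, z forward; pixel columns grow to the right and rows downward; lengths in m; the calibration is good to about 2 mm. A picture is of the moment at which its call begins. There is no depth.
- bot.job_done(): hands the job in, once; it reports no verdict.
Trained networks look in a picture, given as the dict that the camera call returned (one of the last four; its "shot" number tells which), for a name from the list of things; names that differ only in an ending like _2 or _b are one class to them, and where a whole thing is asked for, a point or a joint stands for the part that bears it (a point fixed in the world has none). Each returns a list of dicts, best first, with "score" (0 to 1); they miss things now and then, are a little off and sometimes report something else, mostly with a low value. They report only what shows in the picture. A call takes as long as a camera call. They do not tell look-alikes from the thing itself.
- bot.trace(picture, thing): "region" (420x560 bool, what is visible of it) and "point" ([column, row] in pixels, amid what is visible of it).
The state is a dict: "clock": time; "qpos": joint angles; "qd": joint speeds; "joint_efforts": joint torques, N m; "position": TCP position; "tool_rot": TCP orientation; "force": force on the tool from outside, world axes, zero at the start; "moment": the same for the moment, N m; "grip_width": finger opening in m.
Only numpy, scipy, OpenCV 4.12 (cv2) and the standard library are available. Lean on these libraries where they do the work, as an engineer would, in place of code of your own. Each camera call takes 0.05 s, during which the arm holds its last target.

## Working session

There is one attempt and no reset: what is moved stays moved. The work goes in short steps, Python scripts to look and compute and a shell command to move; the robot and the scene stay as the last step left them, time stands still between calls to the robot, and variables do not carry over. Pictures are saved under pics/ and viewed, and the job is handed in when it is done.

```bash
mkdir -p pics; python3 - <<'E'
from workcell import bot
import cv2
print(bot.observe(), bot.grasp_offset)
for n in ("scene","top"):
    f=bot.grab_frame(n); cv2.imwrite(f"pics/{n}0.png",f["pixels"]); print(n,f["vertical_fov"],f["cx"],f["cy"],f["R"],f["t"])
    for th in ("buggy","wheel","cap","axle_tip","pot_blue","flask"):
        try:
            print(th,[(round(r["score"],2),[round(float(v),1) for v in r["point"]],int(r["region"].sum())) for r in bot.trace(f,th)])
        except Exception as e: print(th,e)
E
```

```text
{'clock': 0.0, 'qpos': array([-1.27118775,  0.52201231, -0.03634232,  1.59999   ,  0.02118999,
        1.02108533, -0.11278799]), 'qd': array([-0.00192875,  0.00170905,  0.00041815,  0.00137232, -0.00220311,
       -0.00061193, -0.00032122]), 'joint_efforts': array([ 2.90063263e-04, -9.27114701e+01,  1.97947159e+00, -3.69944608e+01,
        1.77066098e-02,  7.71265535e-03, -4.01704244e-05]), 'position': array([0.2258028 , 0.58243444, 0.23073307]), 'tool_rot': array([-3.14048394e+00,  6.24990535e-05,  2.77179352e+00]), 'force': array([-0.49971848, -0.31926986, -0.39500204]), 'moment': array([-0.03853044,  0.00943674, -0.02292892]), 'grip_width': 0.08524825039344323} 0.0187
scene 51.276630805778076 280.1344603840266 213.25506157741444 [[ 0.54465576  0.83864839  0.00435648]
 [ 0.48242729 -0.3090523  -0.81960392]
 [-0.68601313  0.44850368 -0.57291398]] [-0.27692926 -0.12266186  1.5324601 ]
buggy [(0.83, [348.3, 241.4], 4193)]
wheel [(0.88, [256.3, 300.9], 502), (0.87, [277.5, 266.5], 417), (0.82, [196.0, 255.0], 380), (0.65, [231.6, 340.9], 663)]
cap [(0.6, [242.7, 263.5], 70)]
axle_tip [(0.72, [342.4, 239.7], 4328), (0.41, [241.0, 259.5], 74)]
pot_blue [(0.55, [183.8, 274.3], 209)]
flask [(0.77, [165.6, 338.5], 3151)]
top 50.90089329571025 273.3245579799607 210.35513488226536 [[ 0.01871434 -0.99979595  0.00760505]
 [-0.98015648 -0.01984697 -0.19722925]
 [ 0.19733994 -0.00376313 -0.9803279 ]] [0.0022482  0.54810811 1.12506445]
buggy [(0.8, [218.7, 201.5], 4049), (0.67, [418.7, 164.0], 1306)]
wheel [(0.96, [291.2, 217.5], 349), (0.64, [325.8, 186.5], 366), (0.64, [350.3, 275.5], 449), (0.56, [362.1, 165.4], 414)]
cap [(0.4, [312.8, 245.6], 63)]
axle_tip [(0.57, [223.3, 202.2], 3977), (0.34, [417.3, 164.0], 1324)]
pot_blue [(0.43, [367.1, 250.7], 154)]
flask [(0.69, [419.9, 162.2], 1280)]
```

View pics/scene0.png

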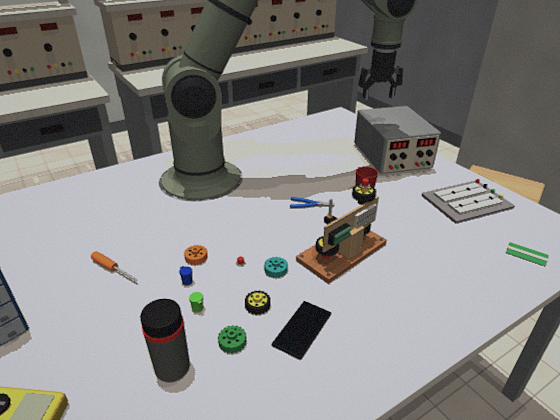

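View pics/top0.png

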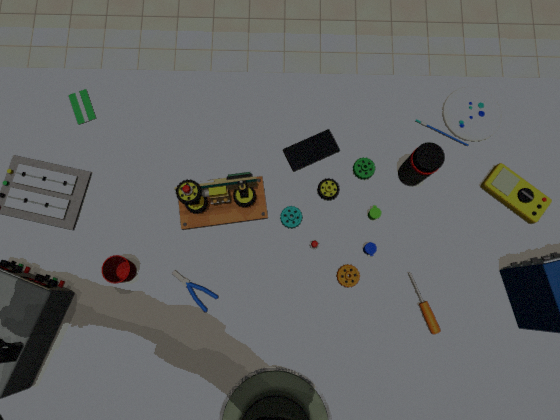

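```bash
python3 - <<'E'
import cv2,numpy as np
a=cv2.imread("pics/scene0.png");b=cv2.imread("pics/top0.png")
c1=cv2.resize(a[170:290,290:400],None,fx=5,fy=5,interpolation=cv2.INTER_CUBIC)
c2=cv2.resize(b[160:240,170:280],None,fx=7,fy=7,interpolation=cv2.INTER_CUBIC)
cv2.imwrite("pics/c1.png",c1);cv2.imwrite("pics/c2.png",c2)
d=[cv2.resize(x,(400,400),interpolation=cv2.INTER_CUBIC) for x in (a[240:320,220:300],b[175:255,280:360])]
cv2.imwrite("pics/c3.png",np.hstack(d))
E
```

```text
(no output)
```

View pics/c1.png

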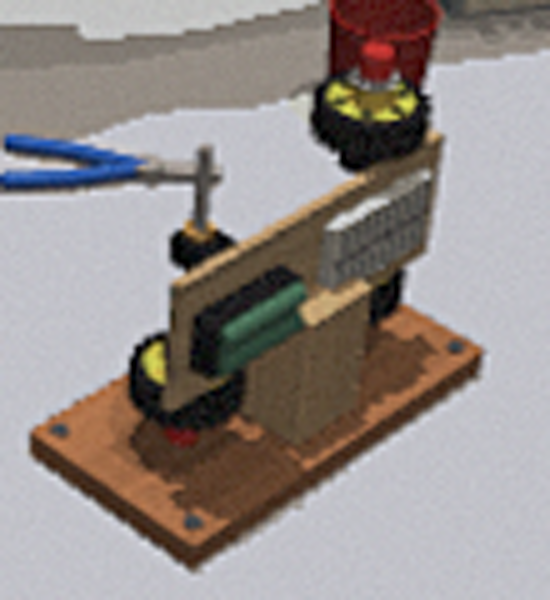

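View pics/c2.png

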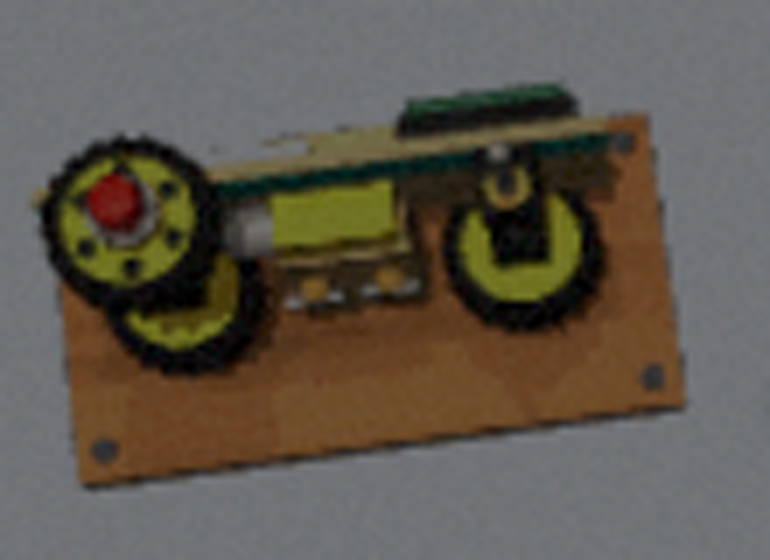

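View pics/c3.png

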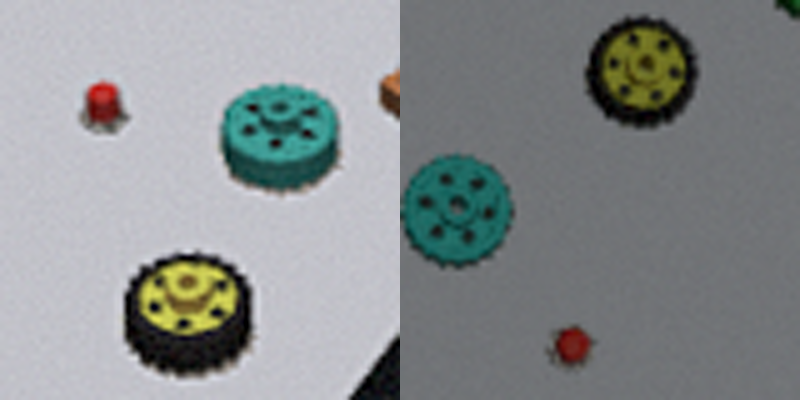

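```bash
cat > h.py <<'E'
import numpy as np,cv2,pickle
from workcell import bot
def f_(c): return 210/np.tan(np.radians(c["vertical_fov"]/2))
def ray(c,p,z):
    f=f_(c); d=np.array([(p[0]-c["cx"])/f,(p[1]-c["cy"])/f,1]); R=np.array(c["R"]);o=-R.T@np.array(c["t"]); w=R.T@d
    return o+w*(z-o[2])/w[2]
def proj(c,X):
    X=np.atleast_2d(X); Y=X@np.array(c["R"]).T+np.array(c["t"]); return np.c_[c["cx"]+f_(c)*Y[:,0]/Y[:,2],c["cy"]+f_(c)*Y[:,1]/Y[:,2]]
def circ(x,y,z,r):
    a=np.linspace(0,2*np.pi,60); return np.c_[x+r*np.cos(a),y+r*np.sin(a),0*a+z]
def crop(c,x0,y0,w,h,s,curves=[]):
    im=cv2.resize(c["pixels"][y0:y0+h,x0:x0+w],None,fx=s,fy=s,interpolation=cv2.INTER_CUBIC)
    for X,col in curves:
        p=(proj(c,X)-[x0,y0]+.5)*s-.5
        cv2.polylines(im,[np.round(p*8).astype(np.int32).reshape(-1,1,2)],False,col,1,cv2.LINE_AA,3)
    return im
E
python3 - <<'E'
from h import *
s=bot.grab_frame("scene");t=bot.grab_frame("top")
for n,ps,pt,z in (("tip",(331,199.6),(241,181.4),.204),("sh",(330.6,216),(242.6,186),.156),("hub",(257.3,296.5),(329.3,187.7),.032),("cap",(240.5,257.5),(314.5,243.5),.02)):
    print(n,ray(s,ps,z).round(4),ray(t,pt,z).round(4))
for th in("wheel","cap","buggy"):
  for c in (s,t):
    print(th,[(round(r["score"],2),np.round(r["point"],1)) for r in bot.trace(c,th)])
E
```

```text
tip [0.5911 0.0909 0.204 ] [0.586 0.091 0.204]
sh [0.5927 0.0927 0.156 ] [0.5872 0.0902 0.156 ]
hub [ 0.6236 -0.1387  0.032 ] [ 0.6193 -0.1403  0.032 ]
cap [ 0.4675 -0.0984  0.02  ] [ 0.4654 -0.1007  0.02  ]
wheel [(0.86, array([255.8, 301. ])), (0.81, array([276.2, 267.7])), (0.77, array([195.8, 252.6])), (0.69, array([232.7, 338.2]))]
wheel [(0.96, array([326.5, 188. ])), (0.88, array([351.4, 276.4])), (0.57, array([290.9, 217. ])), (0.56, array([363.9, 170. ]))]
cap [(0.49, array([243.9, 262.9]))]
cap [(0.55, array([314.3, 245.6]))]
buggy [(0.67, array([346.6, 239.5]))]
buggy [(0.86, array([219.3, 198.8]))]
```

```bash
python3 - <<'E'
from h import *
s=bot.grab_frame("scene");t=bot.grab_frame("top")
G=(255,0,255);B=(255,255,0)
def wheel(x,y): return [(circ(x,y,.022,.03),G),(circ(x,y,.0,.03),G),(circ(x,y,.032,.011),B)]
def cap(x,y): return [(circ(x,y,.0,.013),G),(circ(x,y,.003,.0095),B),(circ(x,y,.02,.0095),B)]
def ax(x,y): return [(circ(x,y,.156,.008),G),(circ(x,y,.156,.004),B),(circ(x,y,.2,.004),B),(circ(x,y,.204,.0026),B)]
rows=[]
for c,w,k,a,(o1,o2,o3) in ((s,(.6236,-.1387),(.4675,-.0984),(.5911,.0909),((232,275),(220,238),(305,185))),(t,(.6193,-.1403),(.4654,-.1007),(.586,.091),((304,164),(290,220),(218,162)))):
    rows.append(np.hstack([crop(c,*o,50,50,5,m(*p)) for o,m,p in ((o1,wheel,w),(o2,cap,k),(o3,ax,a))]))
cv2.imwrite("pics/ov.png",np.vstack(rows))
E
```

```text
(no output)
```

View pics/ov.png

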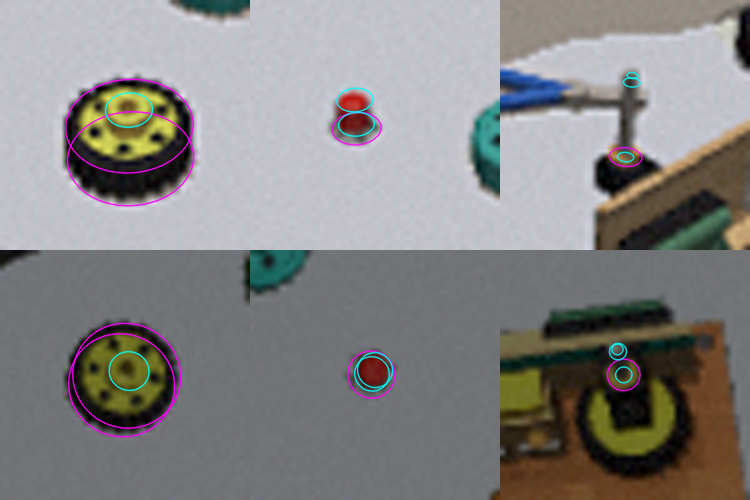

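```bash
python3 -m handwheel '[[0,0,-0.5,0,0,-0.0147],[0,0,-0.5,0,0,-0.0147],[0,0,-0.5,0,0,-0.0147],[0,0,-0.5,0,0,-0.0147],[0,-0.5,0,0,0,0],[0,-0.5,0,0,0,0]]' 0.06 40
```

```text
clock: 1.95
position: [0.226, 0.5564, 0.2807]
tool_rot: [-3.141, -0.0, 3.139]
force: [-0.7, -0.4, -0.1]
grip_width: 0.04
```

```bash
R='' ; python3 -m handwheel '[[-0.6,-1,0,0,0,0],[-0.6,-1,0,0,0,0],[-0.6,-1,0,0,0,0],[-0.6,-1,0,0,0,0],[-0.6,-1,0,0,0,0],[-0.6,-1,0,0,0,0],[-0.6,-1,0,0,0,0],[-0.6,-1,0,0,0,0]]'
python3 -m handwheel '[[-0.6,-1,0,0,0,0],[-0.6,-1,0,0,0,0],[-0.6,-1,0,0,0,0],[-0.6,-1,0,0,0,0],[-0.6,-1,0,0,0,0],[-0.6,-1,0,0,0,0],[-0.6,-1,0,0,0,0],[-0.6,-1,0,0,0,0]]'
python3 -m handwheel '[[-0.6,-1,0,0,0,0],[-0.6,-1,0,0,0,0],[-0.6,-1,0,0,0,0],[-0.6,-1,0,0,0,0],[-0.6,-1,0,0,0,0],[-0.6,-1,0,0,0,0],[-0.6,-1,0,0,0,0],[-0.6,-1,0,0,0,0]]'
```

```text
clock: 2.95
position: [0.3458, 0.3558, 0.2809]
tool_rot: [-3.141, -0.0, 3.139]
force: [0.8, -0.2, 0.3]
grip_width: 0.0403
clock: 3.95
position: [0.4654, 0.1561, 0.2809]
tool_rot: [-3.141, -0.0, 3.139]
force: [0.2, 0.1, -0.8]
grip_width: 0.0404
clock: 4.95
position: [0.5851, -0.0436, 0.2809]
tool_rot: [3.142, -0.001, 3.139]
force: [0.3, 1.1, -0.1]
grip_width: 0.04
```

```bash
python3 -m handwheel '[[-0.365,-0.96,0,0,0,0],[-0.365,-0.96,0,0,0,0],[-0.365,-0.96,0,0,0,0],[-0.365,-0.96,0,0,0,0],[0,0,1,0,0,0],[0,0,1,0,0,0],[0,0,1,0,0,0],[0,0,1,0,0,0]]'
python3 -m handwheel '[[0,0,1,0,0,0],[0,0,1,0,0,0],[0,0,1,0,0,0],[0,0,1,0,0,0],[0,0,1,0,0,0],[0,0,0,0,0,0]]'
python3 - <<'E'
from h import *
s=bot.grab_frame("scene");t=bot.grab_frame("top");o=bot.observe();print(o["position"],o["tool_rot"],o["grip_width"])
for c in(s,t): print(proj(c,o["position"]))
a=crop(s,200,220,100,100,5);b=crop(t,280,140,80,100,5)
cv2.imwrite("pics/p1.png",np.hstack([a[:500],b[:500,:]])[:, :800] if False else cv2.resize(np.hstack([a,b]),(800,444)))
E
```

```text
clock: 5.95
position: [0.621, -0.1387, 0.1802]
tool_rot: [3.142, -0.001, 3.139]
force: [0.4, 0.4, -0.2]
grip_width: 0.0401
clock: 6.7
position: [0.6202, -0.1385, 0.0547]
tool_rot: [3.141, -0.004, 3.14]
force: [0.1, 0.2, -0.1]
grip_width: 0.0403
[ 0.621847   -0.13872698  0.05691209] [-3.14134623e+00  1.91804859e-05  3.14006344e+00] 0.04000965486259564
[[256.62096047 288.36862905]]
[[329.94442372 184.5013763 ]]
```

View pics/p1.png

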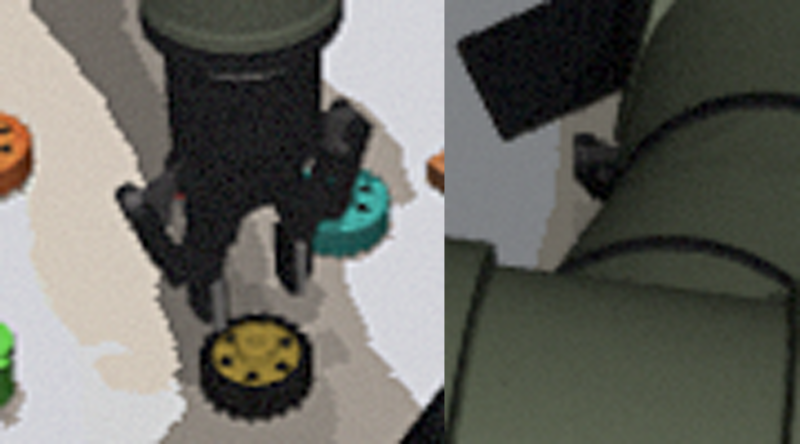

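```bash
python3 -m handwheel '[[0,0,0.7,0,0,0],[0,0,0.4,0,0,0],[0,0,0,0,0,0],[0,0,0,0,0,0]]'
python3 -m handwheel '[[0,0,0,0,0,0]]'
```

```text
clock: 7.3
position: [0.6222, -0.1385, 0.029]
tool_rot: [-3.141, 0.0, 3.141]
force: [0.0, 0.2, -0.3]
grip_width: 0.0401
clock: 7.42
position: [0.6224, -0.1385, 0.0292]
tool_rot: [-3.141, 0.001, 3.141]
force: [0.1, 0.3, -0.1]
grip_width: 0.0403
```

```bash
python3 -m handwheel '[[0,0,0.22,0,0,0],[0,0,0,0,0,0]]'
python3 -m handwheel '[[0,0,0,0,0,0],[0,0,0,0,0,0],[0,0,0,0,0,0],[0,0,0,0,0,0]]' 1 40
python3 -m handwheel '[[0,0,0,0,0,0],[0,0,0,0,0,0]]'
```

```text
clock: 7.68
position: [0.6219, -0.1383, 0.0229]
tool_rot: [3.141, -0.001, 3.141]
force: [0.3, 0.1, 0.0]
grip_width: 0.0401
clock: 8.18
position: [0.6222, -0.1384, 0.0235]
tool_rot: [-3.142, 0.0, 3.141]
force: [-1.5, 0.7, 5.2]
grip_width: 0.0195
clock: 8.43
position: [0.6222, -0.1385, 0.0235]
tool_rot: [-3.141, 0.0, 3.141]
force: [-2.3, -0.6, 5.5]
grip_width: 0.0195
```

```bash
python3 -m handwheel '[[0,0,-0.4,0,0,0],[0,0,-0.8,0,0,0],[0,0,-0.8,0,0,0],[0,0,0,0,0,0],[0,0,0,0,0,0]]'
python3 - <<'E'
from h import *
s=bot.grab_frame("scene");t=bot.grab_frame("top");o=bot.observe();print(o["position"],o["tool_rot"],o["grip_width"],o["force"],o["moment"])
for c in(s,t): print(proj(c,o["position"]))
cv2.imwrite("pics/p2.png",crop(s,205,220,100,100,6))
E
```

```text
clock: 9.05
position: [0.6221, -0.1383, 0.0735]
tool_rot: [3.142, 0.0, 3.141]
force: [-0.2, -0.1, -0.9]
grip_width: 0.0194
[ 0.62179174 -0.13832273  0.07284686] [ 3.14147009e+00 -8.30598267e-04  3.14128828e+00] 0.019319996343140286 [ 0.29558578  0.04362926 -0.70714247] [-0.03314709  0.05305678  0.06552784]
[[256.57709334 283.26789938]]
[[330.59007836 182.9968757 ]]
```

View pics/p2.png

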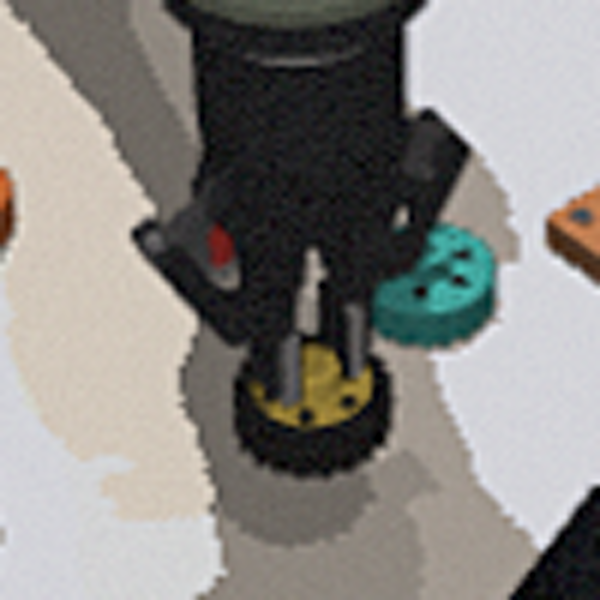

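```bash
python3 -m handwheel '[[0,0,-1,0,0,0],[0,0,-1,0,0,0],[0,0,-1,0,0,0],[0,0,-1,0,0,0],[0,0,-1,0,0,0],[0,0,-1,0,0,0],[0,0,-1,0,0,0],[0,0,-0.4,0,0,0]]'
python3 -m handwheel '[[0.17,0.97,0,0,0,0],[0.17,1,0,0,0,0],[0.17,1,0,0,0,0],[0.17,1,0,0,0,0],[0.17,1,0,0,0,0],[0.17,1,0,0,0,0],[0.16,1,0,0,0,0],[0.16,1,0,0,0,0]]'
python3 -m handwheel '[[0,1,0,0,0,0],[0,0.25,0,0,0,0],[0,0,0,0,0,0],[0,0,0,0,0,0]]'
python3 - <<'E'
from h import *
o=bot.observe();print(o["position"],o["tool_rot"],o["grip_width"],o["force"],o["moment"])
S=[bot.grab_frame("scene") for i in range(4)];t=bot.grab_frame("top")
s=S[0]; s["pixels"]=np.mean([q["pixels"].astype(float) for q in S],0).astype(np.uint8)
x,y,z=o["position"]; z-=.0235
cv2.imwrite("pics/p3s.png",s["pixels"]);pickle.dump((s,t,o),open("p3.pkl","wb"))
G=(255,0,255);B=(255,255,0)
cv=[(circ(x,y,z,.03),G),(circ(x,y,z+.022,.03),G),(circ(.5911,.0909,.204,.0026),B)]
cv2.imwrite("pics/p3.png",np.hstack([crop(s,285,140,80,110,5),crop(s,285,140,80,110,5,cv)]))
E
```

```text
clock: 10.15
position: [0.6224, -0.1385, 0.259]
tool_rot: [-3.141, 0.001, 3.141]
force: [0.1, 0.4, -0.7]
grip_width: 0.0193
clock: 11.15
position: [0.5882, 0.0616, 0.2573]
tool_rot: [-3.141, -0.001, 3.141]
force: [0.2, -0.3, -0.6]
grip_width: 0.0194
clock: 11.65
position: [0.5887, 0.0909, 0.2581]
tool_rot: [-3.141, -0.0, 3.14]
force: [-0.2, -0.0, -1.1]
grip_width: 0.0193
[0.58874423 0.09089221 0.25809727] [-3.14103299e+00 -2.66297322e-04  3.13996017e+00] 0.019317774847427666 [-0.20176425 -0.00745151 -1.13822971] [ 0.03906754 -0.01381197 -0.06046285]
```

View pics/p3.png

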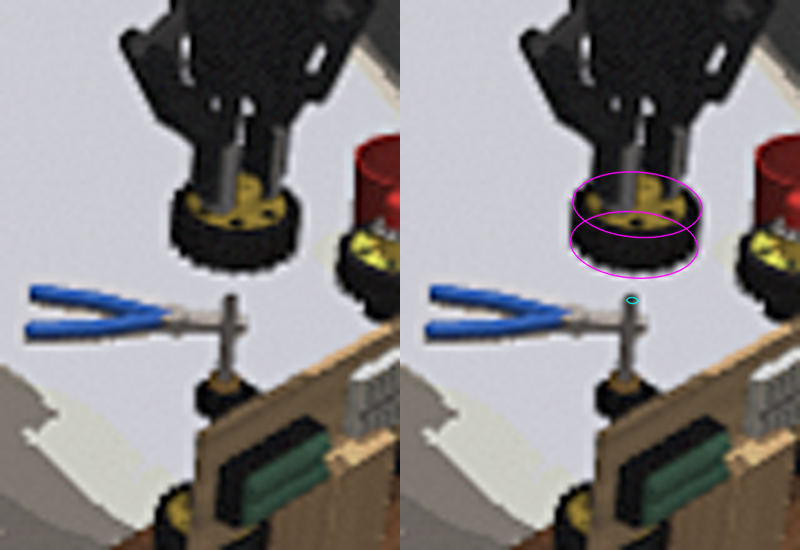

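```bash
python3 - <<'E'
from h import *
s,t,o=pickle.load(open("p3.pkl","rb"))
g=s["pixels"].astype(float).mean(2)
np.set_printoptions(linewidth=200)
print(g[195:216,325:338].astype(int))
for X in ([.5885,.091,.204],[.5885,.091,.156],[.5885,.091,.180]): print(proj(s,X),proj(t,X))
import cv2
b=cv2.imread("pics/top0.png").astype(int)
print(b.mean(2)[176:192,234:250].astype(int))
E
```

```text
[[210 213 218 220 225 210 179 201 230 212 189 210 221]
 [207 208 207 210 210 212 215 213 210 212 210 210 209]
 [205 206 206 207 210 210 207 212 210 207 207 206 205]
 [206 205 205 210 208 182 170 199 211 207 205 206 206]
 [205 208 208 210 175  66  44 136 216 208 205 206 205]
 [207 208 212 200 139  59  62 143 219 208 208 206 205]
 [202 206 206 196 141  62  62 145 221 211 206 205 206]
 [176 183 175 166 132  65  65 133 204 206 209 206 205]
 [166 166 171 163 115  68  72 119 174 183 209 206 207]
 [145 151 160 145  89  70  80 127 167 182 213 206 206]
 [ 67  67  67  64  62  77  74  61  75 150 212 208 207]
 [123 124 127 109  61  75  74  80 116 177 213 207 204]
 [221 221 228 196  73  71  87 139 190 215 208 208 205]
 [208 211 217 190  77  69 104 179 218 211 206 205 206]
 [207 209 216 184  51  67 121 195 212 208 207 206 206]
 [205 208 215 185  53  65 119 192 213 206 205 207 207]
 [206 210 213 176  56  65 115 189 211 208 206 206 204]
 [206 213 201 139  62  69 121 197 211 206 207 206 206]
 [210 211 191 134  66  68 142 217 215 209 208 206 205]
 [218 194  94  50  72  73  88 161 213 213 210 207 208]

[... 608 characters left out ...]
  16  17  15  12  20  16  26]
 [ 27  21  20  12  15  37  75  80  48  10  18  19  12  27  30  30]
 [ 29  20  21  21  14  21  33  29  26  23  28  23   5  27  35  34]
 [ 32  29  25  21  22  29  31  34  30  46  67  24   9  28  31  31]
 [ 34  33  31  30  24  47  56  31  24  42  78  50  17  15  24  39]
 [ 24  31  29  25  33  66  70  33  32  46  85  57   5  15  33  30]
 [ 28  25  37  31  13  52  81  51  45  55  85  61  19  12  36  33]
 [ 31  32  33  35  21  39  82  79  69  76  78  26  18  23  53  66]
 [ 23  14  21  22  21  25  41  61  61  49  15  13  15  22  54  84]
 [ 21   7  21  51  46  25  22   7   3   4  19   5  12  14  53  87]
 [  9   7  41  86  60  16   8   4   0   7   0   5  14  16  48  88]]
```

```bash
cat >> h.py <<'E'
from scipy.optimize import least_squares
def softmask(im,x0,y0,w,h,bg=None):
    p=cv2.GaussianBlur(im,(3,3),0)[y0:y0+h,x0:x0+w].astype(float)
    return p
def sil(c,rings,x0,y0,w,h,s=8):
    P=np.vstack([proj(c,r) for r in rings]); hull=cv2.convexHull(((P-[x0,y0]+.5)*s-.5).astype(np.float32))
    m=np.zeros((h*s,w*s),np.uint8); cv2.fillPoly(m,[np.round(hull*16).astype(np.int32)],255,shift=4)
    return cv2.resize(m,(w,h),interpolation=cv2.INTER_AREA)/255.
def fit(c,img,box,ringf,z,x,y,thr=40):
    x0,y0,w,h=box; p=img[y0:y0+h,x0:x0+w].astype(float)
    bg=np.median(np.r_[p[0],p[-1],p[:,0],p[:,-1]],0)
    d=np.clip(np.abs(p-bg).max(2)/thr,0,1); d[d<.35]=0
    g=lambda v: sil(c,ringf(v[0],v[1],z),*box)
    best=None
    for rad in (.006,.002,.0007):
        xs=np.linspace(-rad,rad,9)
        cand=[(((g((x+a,y+b))-d)**2).sum(),x+a,y+b) for a in xs for b in xs]; best=min(cand); x,y=best[1:]
    return best
wr=lambda x,y,z:[circ(x,y,z,.03),circ(x,y,z+.022,.03)]
cr=lambda x,y,z:[circ(x,y,z,.013),circ(x,y,z+.003,.013),circ(x,y,z+.02,.0095)]
E
python3 - <<'E'
from h import *
s,t,o=pickle.load(open("p3.pkl","rb"))
s0=cv2.imread("pics/scene0.png");t0=cv2.imread("pics/top0.png")
print("wheel scene",fit(s,s0,(236,280,42,42),wr,0,.6222,-.139))
print("wheel top",fit(t,t0,(310,172,37,34),wr,0,.6222,-.139,30))
print("cap scene",fit(s,s0,(230,247,22,24),cr,0,.4665,-.0995))
print("cap top",fit(t,t0,(304,234,21,22),cr,0,.4665,-.0995,30))
E
```

```text
wheel scene (np.float64(21.352351739715495), np.float64(0.6230499999999999), np.float64(-0.13817500000000002))
wheel top (np.float64(13.015190311418685), np.float64(0.620525), np.float64(-0.139))
cap scene (np.float64(2.4658763456362935), np.float64(0.46782500000000005), np.float64(-0.09982500000000001))
cap top (np.float64(2.1759861591695504), np.float64(0.46582500000000004), np.float64(-0.10035000000000001))
```

```bash
python3 -m handwheel '[[0.036,0.02,0.3,0,0,0],[0,0,0.5,0,0,0],[0,0,0.3,0,0,0],[0,0,0,0,0,0],[0,0,0,0,0,0]]'
python3 -m handwheel '[[0,0,0.1,0,0,0],[0,0,0.1,0,0,0]]'
python3 -m handwheel '[[0,0,0.1,0,0,0],[0,0,0,0,0,0]]'
```

```text
clock: 12.52
position: [0.5879, 0.0926, 0.2309]
tool_rot: [-3.142, 0.0, 3.141]
force: [0.3, 0.6, -0.8]
grip_width: 0.0192
clock: 12.78
position: [0.5879, 0.0926, 0.2258]
tool_rot: [3.142, 0.0, 3.141]
force: [-1.1, 0.7, -0.4]
grip_width: 0.0194
clock: 13.02
position: [0.5878, 0.0926, 0.2231]
tool_rot: [-3.141, -0.0, 3.141]
force: [-0.1, -1.0, -0.4]
grip_width: 0.0194
```

```bash
python3 -m handwheel '[[0,-0.03,0.1,0,0,0],[0,0,0,0,0,0]]'
python3 -m handwheel '[[0,0,0.1,0,0,0],[0,0,0.1,0,0,0],[0,0,0.1,0,0,0],[0,0,0,0,0,0]]'
python3 - <<'E'
from h import *
o=bot.observe();print(o["position"],o["force"],o["moment"])
s=bot.grab_frame("scene")
x,y,z=o["position"]; z-=.0235
G=(255,0,255)
cv=[(circ(x,y,z,.03),G),(circ(x,y,z+.022,.03),G)]
cv2.imwrite("pics/p4.png",np.hstack([crop(s,285,140,80,110,5),crop(s,285,140,80,110,5,cv)]))
E
```

```text
clock: 13.28
position: [0.5879, 0.0919, 0.2207]
tool_rot: [3.141, 0.0, 3.141]
force: [1.1, 1.2, -1.2]
grip_width: 0.0197
clock: 13.78
position: [0.5878, 0.092, 0.213]
tool_rot: [3.142, -0.0, 3.141]
force: [1.4, 1.5, -1.9]
grip_width: 0.0195
[0.58776036 0.09198785 0.21302949] [ 1.42165445  1.48248896 -1.9289117 ] [ 0.52114528 -0.28074902  0.00799922]
```

View pics/p4.png

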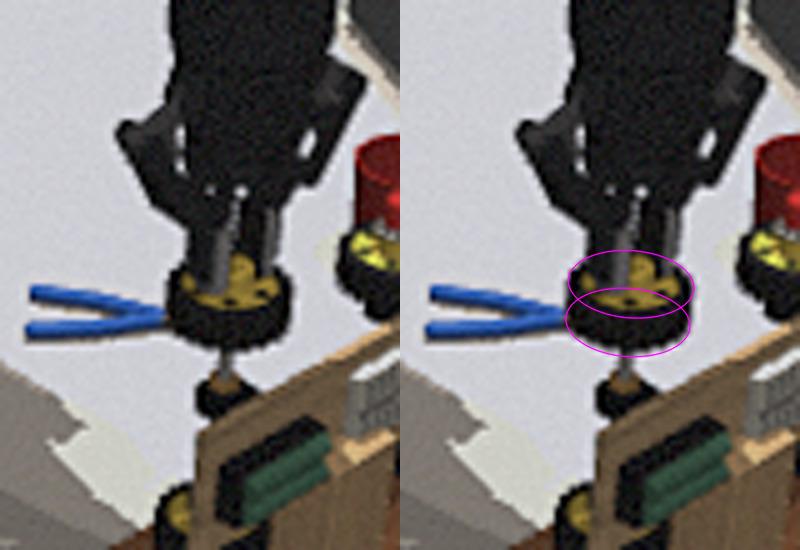

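```bash
python3 -m handwheel '[[-0.024,0.02,0.1,0,0,0],[0,0,0.1,0,0,0],[0,0,0,0,0,0]]'
python3 -m handwheel '[[0,0,0.2,0,0,0],[0,0,0.2,0,0,0],[0,0,0.2,0,0,0],[0,0,0,0,0,0]]'
```

```text
clock: 14.2
position: [0.5883, 0.0922, 0.208]
tool_rot: [-3.141, -0.0, 3.141]
force: [0.4, -0.6, -0.8]
grip_width: 0.0196
clock: 14.7
position: [0.5882, 0.0923, 0.1928]
tool_rot: [-3.141, -0.001, 3.141]
force: [-0.6, 0.5, -0.0]
grip_width: 0.0195
```

```bash
python3 -m handwheel '[[0,0,0.2,0,0,0],[0,0,0.2,0,0,0],[0,0,0.05,0,0,0],[0,0,0,0,0,0]]'
python3 -m handwheel '[[0,0,0.04,0,0,0],[0,0,0,0,0,0]]'
```

```text
clock: 15.2
position: [0.5884, 0.0923, 0.182]
tool_rot: [-3.142, -0.0, 3.141]
force: [0.9, -0.9, -0.7]
grip_width: 0.0197
clock: 15.45
position: [0.5884, 0.0923, 0.1811]
tool_rot: [-3.142, 0.0, 3.141]
force: [-0.6, 0.1, -1.2]
grip_width: 0.019
```

```bash
python3 -m handwheel '[[0,0,0.04,0,0,0],[0,0,0,0,0,0]]'
python3 -m handwheel '[[0,0,0,0,0,0],[0,0,0,0,0,0],[0,0,0,0,0,0]]' 0.06
python3 -m handwheel '[[0,0,-0.5,0,0,0],[0,0,-1,0,0,0],[0,0,-1,0,0,0],[0,0,-1,0,0,0],[0,0,-0.5,0,0,0],[0,0,0,0,0,0]]'
python3 - <<'E'
from h import *
o=bot.observe();print(o["position"],o["force"],o["moment"])
s=bot.grab_frame("scene");t=bot.grab_frame("top")
x,y,z=.5885,.0915,.156
G=(255,0,255)
cv=[(circ(x,y,z,.03),G),(circ(x,y,z+.022,.03),G)]
cv2.imwrite("pics/p5.png",np.hstack([crop(s,285,140,80,110,5),crop(s,285,140,80,110,5,cv)]))
E
```

```text
clock: 15.7
position: [0.5884, 0.0923, 0.18]
tool_rot: [-3.142, -0.0, 3.141]
force: [0.3, 0.1, -0.9]
grip_width: 0.0195
clock: 16.08
position: [0.5885, 0.0924, 0.1801]
tool_rot: [3.142, 0.0, 3.141]
force: [-0.6, -0.8, -0.4]
grip_width: 0.0403
clock: 16.82
position: [0.5887, 0.0924, 0.2807]
tool_rot: [3.141, 0.001, 3.141]
force: [0.5, 0.8, -0.1]
grip_width: 0.0402
[0.58865136 0.09242134 0.28074076] [ 0.52684785  0.77998788 -0.13164833] [ 0.0033779   0.01673396 -0.00719022]
```

View pics/p5.png

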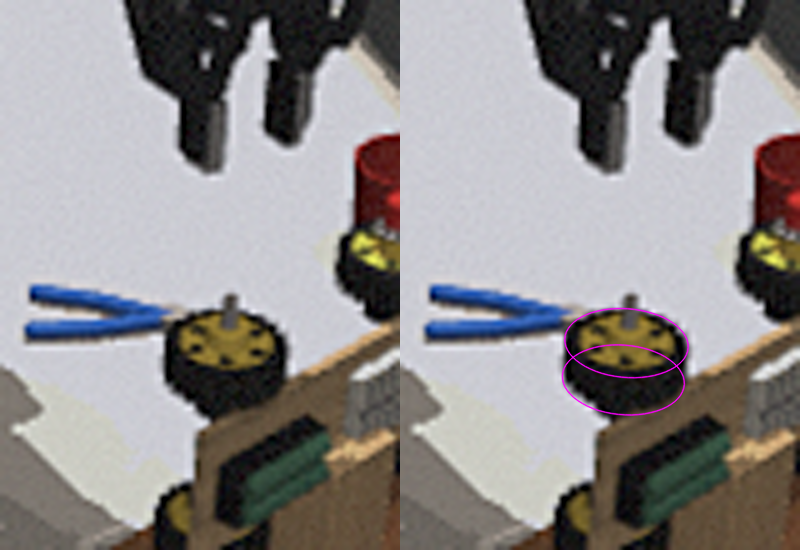

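```bash
python3 -m handwheel '[[0.605,-0.958,0,0,0,0],[0.605,-0.958,0,0,0,0],[0.605,-0.958,0,0,0,0],[0.605,-0.958,0,0,0,0],[0.605,-0.958,0,0,0,0],[0.605,-0.958,0,0,0,0],[0.605,-0.958,0,0,0,0],[0.605,-0.958,0,0,0,0]]'
python3 -m handwheel '[[0,0,1,0,0,0],[0,0,1,0,0,0],[0,0,1,0,0,0],[0,0,1,0,0,0],[0,0,1,0,0,0],[0,0,1,0,0,0],[0,0,1,0,0,0],[0,0,1,0,0,0]]'
python3 -m handwheel '[[0,0,0.8,0,0,0],[0,0,0,0,0,0],[0,0,0,0,0,0],[0,0,0,0,0,0]]'
python3 - <<'E'
from h import *
o=bot.observe();print(o["position"],o["force"],o["moment"])
s=bot.grab_frame("scene");t=bot.grab_frame("top")
cv2.imwrite("pics/p6.png",crop(s,200,200,90,90,6))
E
```

```text
clock: 17.92
position: [0.4664, -0.0999, 0.2792]
tool_rot: [-3.142, -0.001, 3.141]
force: [0.6, -1.2, 0.0]
grip_width: 0.0401
clock: 18.92
position: [0.4667, -0.0991, 0.0786]
tool_rot: [-3.142, -0.001, 3.141]
force: [-0.0, -0.1, -0.0]
grip_width: 0.04
clock: 19.42
position: [0.4677, -0.0993, 0.0607]
tool_rot: [-3.141, 0.001, 3.141]
force: [-0.6, 0.6, -0.4]
grip_width: 0.0401
[ 0.46767258 -0.09925953  0.06072113] [-0.61068958  0.63392443 -0.37816395] [ 0.0284643  -0.03412229  0.00271605]
```

View pics/p6.png

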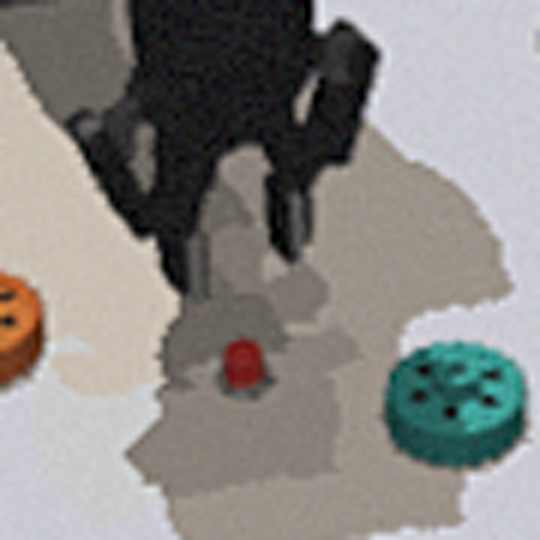

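```bash
python3 -m handwheel '[[0,0,0.8,0,0,0],[0,0,0.7,0,0,0],[0,0,0.5,0,0,0],[0,0,0.16,0,0,0],[0,0,0,0,0,0],[0,0,0,0,0,0]]'
python3 -m handwheel '[[0,0,0,0,0,0],[0,0,0,0,0,0],[0,0,0,0,0,0],[0,0,0,0,0,0],[0,0,0,0,0,0]]' 1 80
```

```text
clock: 20.27
position: [0.4677, -0.0993, 0.0065]
tool_rot: [-3.141, 0.001, 3.141]
force: [-0.7, -1.0, 0.2]
grip_width: 0.0401
clock: 20.9
position: [0.4676, -0.0992, 0.0067]
tool_rot: [3.142, 0.001, 3.141]
force: [-1.8, 0.2, 13.4]
grip_width: 0.0154
```

```bash
python3 -m handwheel '[[0,0,-0.4,0,0,0],[0,0,-0.8,0,0,0],[0,0,-0.8,0,0,0],[0,0,0,0,0,0],[0,0,0,0,0,0]]'
python3 - <<'E'
from h import *
o=bot.observe();print(o["position"],o["force"],o["moment"],o["grip_width"])
s=bot.grab_frame("scene")
x,y,z=o["position"];z-=.0065
im=crop(s,210,215,60,60,6)
G=(255,0,255)
im2=crop(s,210,215,60,60,6,[(circ(x,y,z,.013),G),(circ(x,y,z+.02,.0095),G)])
cv2.imwrite("pics/p7.png",np.hstack([im,im2]))
E
```

```text
clock: 21.52
position: [0.4673, -0.0991, 0.0559]
tool_rot: [3.142, 0.0, 3.141]
force: [0.8, -0.2, -0.4]
grip_width: 0.0154
[ 0.46729092 -0.09910358  0.05590839] [ 0.8123936  -0.19018946 -0.35014069] [0.00527312 0.07409133 0.02184039] 0.015405876334248206
```

View pics/p7.png

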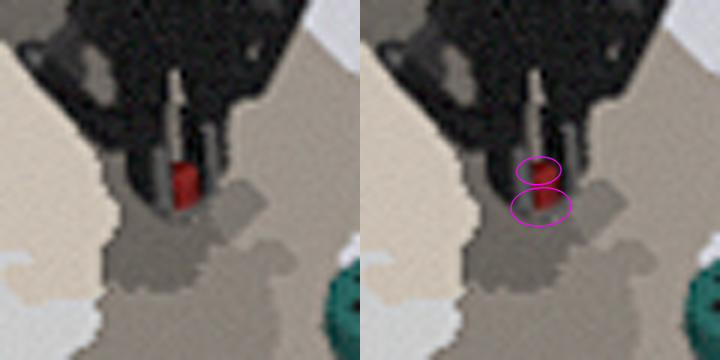

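```bash
python3 -m handwheel '[[0,0,-1,0,0,0],[0,0,-1,0,0,0],[0,0,-1,0,0,0],[0,0,-1,0,0,0],[0,0,-1,0,0,0],[0,0,-1,0,0,0],[0,0,-1,0,0,0],[0,0,-0.6,0,0,0]]'
python3 -m handwheel '[[-0.605,0.958,0,0,0,0],[-0.605,0.958,0,0,0,0],[-0.605,0.958,0,0,0,0],[-0.605,0.958,0,0,0,0],[-0.605,0.958,0,0,0,0],[-0.605,0.958,0,0,0,0],[-0.605,0.958,0,0,0,0],[-0.605,0.958,0,0,0,0]]'
python3 -m handwheel '[[0,0,0,0,0,0],[0,0,0,0,0,0],[0,0,0,0,0,0],[0,0,0,0,0,0]]'
python3 - <<'E'
from h import *
o=bot.observe();print(o["position"],o["force"],o["moment"],o["grip_width"])
s=bot.grab_frame("scene")
x,y,z=o["position"];z-=.0065
G=(255,0,255)
im=crop(s,300,150,60,80,6)
im2=crop(s,300,150,60,80,6,[(circ(x,y,z,.013),G),(circ(x,y,z+.02,.0095),G)])
cv2.imwrite("pics/p8.png",np.hstack([im,im2]))
E
```

```text
clock: 22.58
position: [0.4674, -0.0992, 0.2465]
tool_rot: [-3.142, -0.0, 3.141]
force: [-0.2, 0.4, -0.7]
grip_width: 0.0152
clock: 23.58
position: [0.5886, 0.0931, 0.2451]
tool_rot: [-3.141, -0.001, 3.141]
force: [0.6, -0.2, 0.0]
grip_width: 0.0154
clock: 24.08
position: [0.5883, 0.0918, 0.2461]
tool_rot: [-3.142, 0.0, 3.14]
force: [0.5, -0.1, -0.0]
grip_width: 0.0156
[0.58829447 0.09179021 0.24613141] [ 0.53415817 -0.13425091 -0.03336154] [ 0.05178549 -0.00777536  0.01278028] 0.015561357370245664
```

View pics/p8.png

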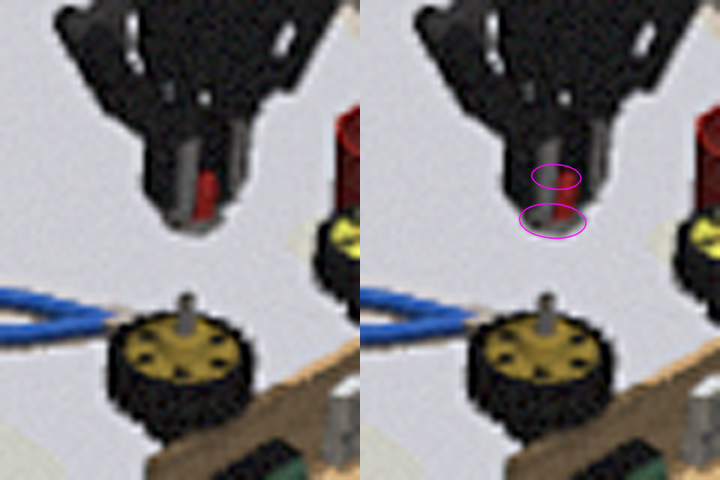

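```bash
python3 -m handwheel '[[0,0.016,0.4,0,0,0],[0,0,0.5,0,0,0],[0,0,0.3,0,0,0],[0,0,0,0,0,0],[0,0,0,0,0,0]]'
python3 -m handwheel '[[0,0,0.1,0,0,0],[0,0,0.1,0,0,0],[0,0,0.1,0,0,0],[0,0,0,0,0,0]]'
```

```text
clock: 24.75
position: [0.5886, 0.0927, 0.2162]
tool_rot: [3.142, 0.0, 3.141]
force: [1.0, 0.5, -0.6]
grip_width: 0.0154
clock: 25.25
position: [0.5883, 0.0927, 0.2083]
tool_rot: [-3.141, -0.0, 3.141]
force: [0.2, -0.3, -0.7]
grip_width: 0.0156
```

```bash
python3 -m handwheel '[[0,0,0.08,0,0,0],[0,0,0.08,0,0,0],[0,0,0,0,0,0]]'
python3 -m handwheel '[[0,0,0.06,0,0,0],[0,0,0,0,0,0]]'
python3 -m handwheel '[[0,0,0.06,0,0,0],[0,0,0,0,0,0]]'
```

```text
clock: 25.62
position: [0.5884, 0.0927, 0.2044]
tool_rot: [-3.142, -0.0, 3.141]
force: [-0.6, 0.4, -0.1]
grip_width: 0.0157
clock: 25.88
position: [0.5884, 0.0928, 0.203]
tool_rot: [-3.142, -0.0, 3.141]
force: [0.1, 0.2, -0.9]
grip_width: 0.0155
clock: 26.12
position: [0.5885, 0.0928, 0.2016]
tool_rot: [3.141, 0.0, 3.141]
force: [0.2, 0.7, 2.1]
grip_width: 0.0154
```

```bash
python3 -m handwheel '[[0,0,0.03,0,0,0],[0,0,0,0,0,0]]'
python3 -m handwheel '[[0,0,0.03,0,0,0],[0,0,0,0,0,0]]'
python3 -m handwheel '[[0,0,0.03,0,0,0],[0,0,0,0,0,0]]'
```

```text
clock: 26.38
position: [0.5886, 0.0928, 0.2011]
tool_rot: [3.141, 0.001, 3.141]
force: [-0.1, 0.7, 4.8]
grip_width: 0.0152
clock: 26.62
position: [0.5886, 0.0928, 0.2002]
tool_rot: [3.141, 0.0, 3.141]
force: [-0.5, -0.1, 4.5]
grip_width: 0.0154
clock: 26.88
position: [0.5886, 0.0928, 0.1995]
tool_rot: [3.141, 0.0, 3.141]
force: [-0.5, -0.2, 5.5]
grip_width: 0.0154
```

```bash
python3 -m handwheel '[[0,0,0.03,0,0,0],[0,0,0,0,0,0]]'
python3 -m handwheel '[[0,0,0.03,0,0,0],[0,0,0,0,0,0]]'
```

```text
clock: 27.12
position: [0.5886, 0.0928, 0.1988]
tool_rot: [3.141, 0.0, 3.141]
force: [-0.5, -0.2, 6.4]
grip_width: 0.0156
clock: 27.38
position: [0.5886, 0.0928, 0.1981]
tool_rot: [3.141, 0.001, 3.141]
force: [0.1, 1.0, 5.5]
grip_width: 0.0153
```

```bash
python3 -m handwheel '[[0,0,0.03,0,0,0]]'
python3 -m handwheel '[[0,0,0.03,0,0,0]]'
```

```text
clock: 27.5
position: [0.5886, 0.0928, 0.1976]
tool_rot: [3.141, 0.001, 3.141]
force: [-2.8, 0.7, 11.1]
grip_width: 0.0154
clock: 27.62
position: [0.5886, 0.0928, 0.1969]
tool_rot: [3.141, 0.001, 3.141]
force: [-2.3, -0.3, 10.6]
grip_width: 0.0151
```

```bash
python3 -m handwheel '[[0,0,0.02,0,0,0]]'
python3 -m handwheel '[[0,0,0.02,0,0,0]]'
```

```text
clock: 27.75
position: [0.5887, 0.0928, 0.1964]
tool_rot: [3.141, 0.001, 3.141]
force: [-1.4, -1.0, 11.5]
grip_width: 0.0151
clock: 27.88
position: [0.5887, 0.0928, 0.1959]
tool_rot: [3.141, 0.001, 3.141]
force: [-2.0, 0.5, 10.9]
grip_width: 0.0157
```

```bash
python3 -m handwheel '[[0,0,0.014,0,0,0]]'
python3 -m handwheel '[[0,0,0.014,0,0,0]]'
```

```text
clock: 28.0
position: [0.5886, 0.0928, 0.1955]
tool_rot: [3.141, 0.001, 3.141]
force: [-3.0, -0.2, 11.6]
grip_width: 0.0154
clock: 28.12
position: [0.5886, 0.0928, 0.1951]
tool_rot: [3.141, 0.001, 3.141]
force: [-1.8, -0.0, 9.8]
grip_width: 0.0155
```

```bash
python3 -m handwheel '[[0,0,0.012,0,0,0]]'
```

```text
clock: 28.25
position: [0.5887, 0.0928, 0.1949]
tool_rot: [3.141, 0.001, 3.141]
force: [-1.9, 1.0, 11.1]
grip_width: 0.0153
```

```bash
python3 -m handwheel '[[0,0,0.01,0,0,0]]'
```

```text
clock: 28.38
position: [0.5887, 0.0928, 0.1947]
tool_rot: [3.141, 0.001, 3.141]
force: [-2.5, -0.4, 14.8]
grip_width: 0.0154
```

```bash
python3 -m handwheel '[[0,0,0.01,0,0,0]]'
```

```text
clock: 28.5
position: [0.5887, 0.0928, 0.1947]
tool_rot: [3.141, 0.001, 3.141]
force: [-4.6, -0.3, 16.5]
grip_width: 0.0155
```

```bash
python3 -m handwheel '[[0,0,0.01,0,0,0]]'
```

```text
clock: 28.62
position: [0.5887, 0.0928, 0.1946]
tool_rot: [3.141, 0.001, 3.141]
force: [-5.6, -1.2, 20.3]
grip_width: 0.0155
```

```bash
python3 -m handwheel '[[0,0,0,0,0,0]]'
```

```text
clock: 28.75
position: [0.5887, 0.0928, 0.1946]
tool_rot: [3.141, 0.001, 3.141]
force: [-5.0, 0.1, 18.3]
grip_width: 0.0153
```

```bash
python3 -m handwheel '[[0,0,0,0,0,0],[0,0,0,0,0,0],[0,0,0,0,0,0],[0,0,0,0,0,0]]' 0.06
python3 -m handwheel '[[0,0,-0.2,0,0,0],[0,0,-0.5,0,0,0],[0,0,-1,0,0,0],[0,0,-1,0,0,0],[0,0,-1,0,0,0],[0,0,-0.5,0,0,0],[0,0,0,0,0,0],[0,0,0,0,0,0]]'
python3 - <<'E'
from h import *
o=bot.observe();print(o["position"],o["force"],o["moment"],o["grip_width"])
s=bot.grab_frame("scene")
cv2.imwrite("pics/p9s.png",s["pixels"])
x,y=.5888,.0914
G=(255,0,255)
im=crop(s,300,150,60,80,6)
im2=crop(s,300,150,60,80,6,[(circ(x,y,.188,.013),G),(circ(x,y,.208,.0095),G)])
cv2.imwrite("pics/p9.png",np.hstack([im,im2]))
E
```

```text
clock: 29.25
position: [0.5884, 0.0927, 0.1934]
tool_rot: [-3.141, -0.0, 3.141]
force: [-0.1, 0.5, 0.2]
grip_width: 0.0395
clock: 30.25
position: [0.5881, 0.0927, 0.2977]
tool_rot: [-3.141, -0.001, 3.141]
force: [0.0, -0.4, 0.1]
grip_width: 0.0402
[0.58805647 0.09274365 0.29771605] [ 0.04858641 -0.40700148  0.08657768] [0.00542565 0.03104704 0.02246484] 0.04024812562999499
```

View pics/p9.png

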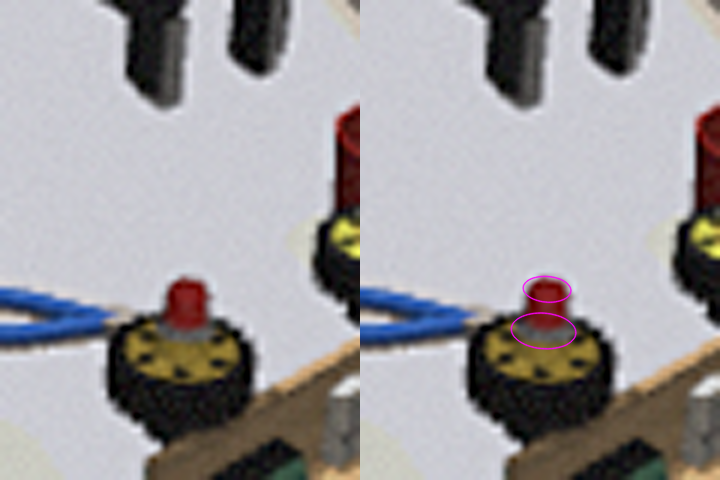

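View pics/p9s.png

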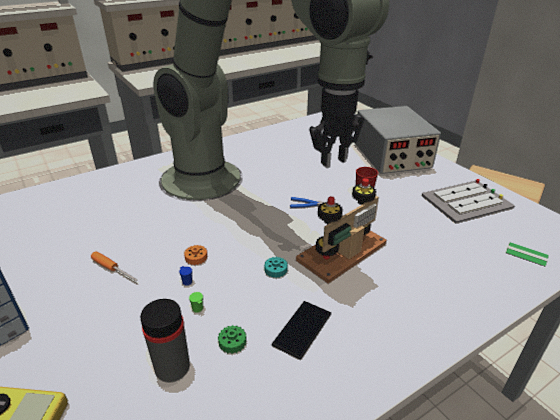

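```bash
python3 -c "
from workcell import bot
print(bot.job_done())"
```

```text
the job is handed in; nothing more can be done
None
```

The wheel is on the axle and the red cap is pressed home against the hub; I handed the job in at about 30 s of the 72 s allowed.

- **Wheel:** I gripped the yellow-hubbed wheel by its boss and threaded it down the bare axle. I released it about half a millimetre above the shoulder. The camera picture afterwards showed it seated, as far as the scene camera can resolve.
- **Cap:** It dragged at a steady 11 N or so. At a tool height of 0.1947 m, where I expected the hub, the force climbed steeply. I stopped at about 20 N, which is roughly 9 N on the hub against the 18 N limit.
- **Last checks:** After letting go and backing off about 100 mm, the force on the tool was near zero. The cap's outline lined up with the computed home position with no visible gap. The other things on the table looked unmoved in the scene picture.
- **Discrepancies:**
  - The two cameras disagreed by 2 to 3 mm in x, so I aimed using relative positions and the felt contact.
  - The gripper width read 2 to 4 mm less than the true diameters, but both grips held.

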